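Hang the washed bandage shears on the drying rack

ROBOT

A 6-joint arm with a two-finger parallel gripper is mounted at the origin on a cart in front of the work surface, level with it; the furniture and walls round the work are solid. World frame = base frame: x ahead of the robot, y to its left, z up, the work surface at z = 0. Lengths are in mm, angles in degrees, forces in N, time in s.
With the tool pointing down it reaches from about 350 to 850 mm from the base axis. Payload 8.1 kg.
Tool frame: the origin (TCP) lies midway between the tips of the shut fingers; the grasp point (between the pads) lies 19 mm behind it; z points along the fingers, y is the line along which they close (so a half turn about z gives the same grasp; the last joint's range is limited). The gripper opens to 85 mm and grips with 20 to 120 N. Pads are 22 mm wide; open, the fingers measure 114 mm over their backs; the gripper's body (76 mm by 85 mm) begins 54 mm behind the grasp point. The pads swing forward as they close: fully open they stand 13 mm farther back than shut.
Start: joints at [-78.06, 7.471, 85.268, -0, 87.261, -4.893], TCP at [173.775, -574.289, 207.392] pointing down, gripper open.
Joint ranges: [-169.43, 169.43], [-51.17, 129.36], [1.28, 143.12], [-76.62, 256.62], [0, 156.53], [-152.29, 152.29]. Speed limits (degrees/s): [136.94, 136.94, 159.86, 180, 180, 180].

INTERFACE

Orientations are given as [roll, pitch, yaw] about the fixed x, y, z axes, in that order (R = Rz(yaw) Ry(pitch) Rx(roll)).
In Python, from bench import sense, snapshot, camera_params, hand_in, masks_of, pinpoint gives the robot as it stands.
- The arm moves only by the tool step_arm, never from a script. Its argument "targets" is a list of rows, each an object with "angular": the turn, a rotation vector about the tool's x, y, z scaled (see below), a list of three; "dp": the shift along the tool's x, y, z scaled (see below), a list of three; "fingers": the closure, from 0 (fully open) to 1 (shut). A call has exactly 8 rows; each row is the pose to reach, as a shift and turn from the pose commanded when the call began, along the tool's axes at that moment, turning the shorter way round; what a row does not reach only later rows make up. The controller multiplies each number of a shift by 0.2 m and each number of a turn by 180 degrees. A row lasts 1/8 s, in which the tool goes at most 62.5 mm and 10.7 degrees, less where a joint would pass 70% of its speed; a pose out of reach is approached as far as the arm can. A call with a number of a shift or a turn outside -1 to 1 is refused whole. A call with a gripper value outside its range is refused whole. The fingers move at their own pace and stop on an object; "newtons" is the grip in N (left out, the last holds). Time passes only in rows, so rows that repeat a pose let the fingers close, or fill a call up. It gives the time, the measured TCP pose, the force, the opening and the grip force at its end, in the units of the state.
- sense(): the state, without advancing time (a new reading comes with each control period).
- snapshot(name): name is "scene" or "top" or "wrist"; returns the picture (384x512x3 uint8, blue, green, red); there is no depth.
- camera_params(name): a dict with "vfov" (degrees; the focal length in pixels is half the picture's height over the tangent of half this angle, whatever the lens; pixels are square), "cx", "cy" (the principal point, pixels), "R" (3x3) and "t" (3): a world point X has camera coordinates R X + t. Camera axes: x right, y down, z forward; pixel columns grow to the right and rows downward; lengths in mm; the calibration is good to about 2 mm. A picture is of the moment at which its call begins: read the wrist's pose just before it. camera_params takes no time and is no camera call; for the wrist camera it gives the pose at the moment of the call.
- hand_in(): hands the job in; it is judged then, once.
Trained networks look in the newest picture that a camera, given by its name, has taken for a name from the list of things; names that differ only in an ending like _2 or _b are one class to them, and where a whole thing is asked for, a point or a joint stands for the part that bears it (a point fixed in the world has none). Each returns a list of dicts, best first, with "conf" (0 to 1); they miss things now and then, are a little off and sometimes report something else, mostly with a low value. They report only what shows in the picture. A call takes as long as a camera call.
- masks_of(camera, label): "pixels" (384x512 bool, what is visible of it) and "at" ([column, row] in pixels, amid what is visible of it).
- pinpoint(camera, label): "at" ([column, row] in pixels: a listed point, or the origin of a listed thing).
The state is a dict: "time": time; "joint_pos": joint angles; "qd": joint speeds; "joint_efforts": joint torques, N m; "tool_pos": TCP position; "tcp_rot": TCP orientation; "ft_force": force on the tool from outside, world axes, zero at the start; "wrist_torque": the same for the moment, N m; "finger_gap": finger opening in mm; "grip_force": force on a finger pad.
Only numpy, scipy, OpenCV 4.12 (cv2) and the standard library are available. Lean on these libraries where they do the work, as an engineer would, in place of code of your own. Each camera call takes 0.05 s, during which the arm holds its last target. There are 200 camera calls.

TASK

Hang the freshly washed black-handled bandage shears up to dry: reach in under the wire shelf of the white drying rack and slide either of their two handle loops well down the free slanting peg, until it nearly meets the panel, and only then let go, so that they hang there over the steel tray and do not drop. Leave the beaker on the other peg and the things lying about the bench alone.

Things in the scene. Friction and masses are not known exactly. Their poses are not given: they have to be found in the camera images.
- shears_pivot (a point): Bandage shears lying flat, closed and rigid: black plastic handle with two equal round loops side by side, steel blades; 190 x 98 x 11 mm, about 90 g. This point is the centre of the pivot hub, half-way up: a flat-sided black block 28 mm wide (y), 44 mm long (x), 11 mm high, the place to grip. x points to the blade tips (101 mm off), -x to the loops, z up out of the flat side.
- loop_a (a point): Centre of the shears' handle loop on their +y side: 66 mm behind the pivot and 26 mm to +y. Round opening 28 mm across in a round bar 9 mm thick. Axes as the shears: z is the axis of the hole.
- loop_b (a point): Centre of the shears' other, equal loop, 66 mm behind the pivot and 26 mm to -y; axes as the shears.
- peg_root (a point): Where the axis of the free peg meets the panel's front face, 205 mm above the worktop, in a 5 mm high boss 33 mm wide. The peg: grey plastic, 18 mm thick, 60 mm long, rounded end, slanting 45 degrees up and out of the panel. z runs along it from root to tip, y level along the panel, x square to both (up and towards the panel).
- peg_tip (a point): Rounded end of the free peg, on its axis, 60 mm from the root; same axes. A loop meets the panel when its centre is some 25 to 30 mm from the root. The wire shelf above leaves no room for a gripper pointing straight down here: bring the shears in from in front, tilted (blades lower) so that the loop comes roughly square to the peg.
- beaker_mid (a point): Middle of the small clear beaker (52 mm across, 62 mm long) that is drying upside down on the other peg of the rack, which is alike and 132 mm away along the panel, to the left or to the right. Not to be struck.
- rack: White drying rack, fixed: upright panel 270 mm wide, 368 mm high, 12 mm thick. Origin on the worktop below the middle of its front face; x points through the panel to its back, -x out of the face with the pegs, y along it, z up. Pegs 66 mm either side of the middle. Above them an open wire shelf, 354 mm over the worktop, juts 100 mm out of the panel over its whole width, carrying two dropper bottles.
- drip_tray: Shallow stainless tray, fixed, 156 x 262 mm and 22 mm high, on the worktop right in front of the rack's panel, with a pair of steel forceps lying in it. Origin under its centre.
- tape_mid (a point): Roll of paper tape, 54 mm across, 18 mm high, lying on the worktop; point at its centre. Bystander.
- small_scissors: Small all-steel surgical scissors, 125 x 57 x 6 mm, lying flat. Bystander. Origin under the centre.
- stain_a: Square stain bottle with white cap, 42 x 42 x 104 mm, standing. Bystander. Origin under the centre.
- carton: Blue carton of cover glasses, 46 x 50 x 58 mm, standing. Bystander. Origin under the centre.
- used_socket: The other, taken peg with the beaker on it, fixed; origin where its axis meets the panel, 205 mm up.
- shears: The same shears as a whole; origin under the pivot, on the underside; axes as at point shears_pivot.

How it is judged:
By the outcome, as a careful person would: the job done as asked, in the order asked, and still so for the second after the job is handed in, with the robot touching nothing.
It also fails if it takes over 53 s, if anything falls off the work surface, if the arm or the gripper's body presses on something with over 40 N, if the wrist force passes 120 N, or if a joint passes its speed limit or range.

## Working session

There is one attempt and no reset: what is moved stays moved. The work goes in short steps, Python scripts to look and compute and a tool call to move; the robot and the scene stay as the last step left them, time stands still between calls to the robot, and variables do not carry over. Pictures are saved under pics/ and viewed, at most 10 in all, crops included, and the job is handed in when it is done.

Besides the shell and the picture viewer there is one more tool, called after "Emit:" as name([rows], argument=value, ...), one row to a line, values as JSON. step_arm: Moves the arm, as the interface text tells. Its arguments: {"type":"object","properties":{"targets":{"type":"array","items":{"type":"object","properties":{"angular":{"type":"array","items":{"type":"number","minimum":-1,"maximum":1}},"dp":{"type":"array","items":{"type":"number","minimum":-1,"maximum":1}},"fingers":{"type":"number"}}}},"newtons":{"type":"number"}},"required":["targets"]}

```bash
mkdir -p pics; cat > h.py <<'E'
import numpy as np, cv2
from bench import *
from scipy.spatial.transform import Rotation as Ro
def K(c):
    p=camera_params(c); return p, 192/np.tan(np.radians(p['vfov']/2))
def ray(c,uv):
    p,f=K(c); R=np.array(p['R']);t=np.array(p['t'])
    d=R.T@np.array([(uv[0]-p['cx'])/f,(uv[1]-p['cy'])/f,1]); return -R.T@t, d/np.linalg.norm(d)
def atz(c,uv,z):
    o,d=ray(c,uv); return o+d*(z-o[2])/d[2]
def tri(l):
    A=0;b=0
    for c,uv in l:
        o,d=ray(c,uv);P=np.eye(3)-np.outer(d,d);A=A+P;b=b+P@o
    X=np.linalg.solve(A,b); return X,[float(np.linalg.norm((np.eye(3)-np.outer(ray(c,uv)[1],ray(c,uv)[1]))@(X-ray(c,uv)[0]))) for c,uv in l]
def proj(c,X):
    p,f=K(c); q=np.array(p['R'])@X+np.array(p['t']); return [p['cx']+f*q[0]/q[2],p['cy']+f*q[1]/q[2]]
E
python3 - <<'E'
from h import *
np.set_printoptions(precision=1,suppress=True)
s=sense();print(s['tool_pos'],s['tcp_rot'],s['finger_gap'])
ims=[snapshot(c) for c in('scene','top')]
cv2.imwrite('pics/a.png',ims[0]);cv2.imwrite('pics/b.png',ims[1])
r={}
for l in ['shears_pivot','loop_a','loop_b','peg_root','peg_tip','beaker_mid','rack','drip_tray','tape_mid','small_scissors','stain_a','carton','used_socket']:
    for c in('scene','top'):
        q=pinpoint(c,l); r[c,l]=q
        print(l,c,[(np.round(x['at'],1).tolist(),round(x['conf'],2)) for x in q[:3]])
    if r['scene',l] and r['top',l]:
        X,e=tri([(c,r[c,l][0]['at']) for c in('scene','top')]);print('   ',X,np.round(e,1))
for c in('scene','top'):
    p=camera_params(c);print(c,-np.array(p['R']).T@p['t'],p['vfov'])
E
```

```text
[ 173.6 -573.7  206.3] [-179.9   -0.    16.8] 85.67429267483585
shears_pivot scene [([222.3, 204.4], 0.55), ([257.1, 242.7], 0.53)]
shears_pivot top [([200.7, 214.7], 0.82), ([306.2, 184.3], 0.37)]
    [511.5 187.6  -7.1] [3.9 3.9]
loop_a scene [([243.6, 204.2], 0.53), ([241.6, 196.2], 0.46)]
loop_a top [([207.2, 196.0], 0.94), ([215.3, 201.6], 0.91), ([305.2, 175.3], 0.49)]
    [594.  173.3 -22.6] [1.6 1.6]
loop_b scene [([243.6, 204.2], 0.53), ([241.6, 196.2], 0.46)]
loop_b top [([207.2, 196.0], 0.94), ([215.3, 201.6], 0.91), ([305.2, 175.3], 0.49)]
    [594.  173.3 -22.6] [1.6 1.6]
peg_root scene [([289.3, 204.8], 0.43)]
peg_root top [([308.0, 175.9], 0.53)]
    [ 605.2 -177.7  207. ] [0.2 0.2]
peg_tip scene [([284.8, 243.8], 0.55), ([274.3, 199.7], 0.42)]
peg_tip top [([310.5, 182.3], 0.53)]
    [ 608.  -200.7   78.3] [26.4 26.4]
beaker_mid scene [([268.3, 178.9], 0.5)]
beaker_mid top [([262.8, 175.6], 0.71)]
    [596.6 -32.4 218. ] [4. 4.]
rack scene [([282.7, 240.9], 0.59)]
rack top [([280.5, 191.4], 0.75)]
    [ 626.5 -104.6   -8. ] [0.5 0.5]
drip_tray scene [([259.1, 242.6], 0.85), ([214.7, 169.4], 0.21)]
drip_tray top [([276.7, 211.7], 0.94), ([283.7, 189.0], 0.57), ([197.0, 215.3], 0.22)]
    [540.3 -92.5   5.6] [1. 1.]
tape_mid scene []
tape_mid top [([130.0, 218.5], 0.75)]
small_scissors scene [([216.2, 167.9], 0.37)]
small_scissors top [([133.0, 195.8], 0.62)]
    [575.5 449.9  -6.1] [2.8 2.8]
stain_a scene [([304.1, 316.9], 0.82)]
stain_a top [([371.3, 213.0], 0.82), ([266.7, 178.3], 0.73)]
    [ 543.3 -438.3    0.7] [16.4 16.4]
carton scene [([288.9, 324.7], 0.65), ([278.7, 184.4], 0.51)]
carton top [([373.7, 239.5], 0.6)]
    [ 466.4 -447.2    0.1] [5.3 5.3]
used_socket scene [([277.7, 181.6], 0.62)]
used_socket top [([267.0, 167.3], 0.75), ([198.8, 215.9], 0.47)]
    [628.9 -44.2 206.7] [1.5 1.5]
scene [   24.  -1219.6  1086.7] 44.67567640839928
top [ 129.3  -19.9 1315.3] 54.6287016029842
```

View pics/a.png

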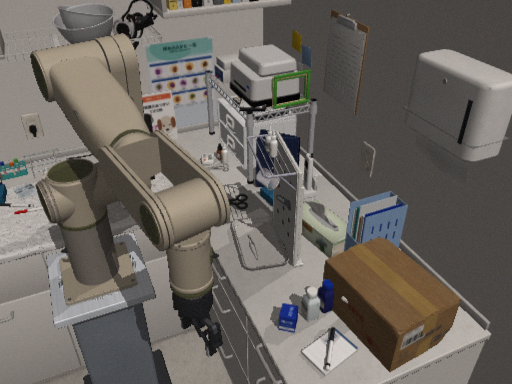

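View pics/b.png

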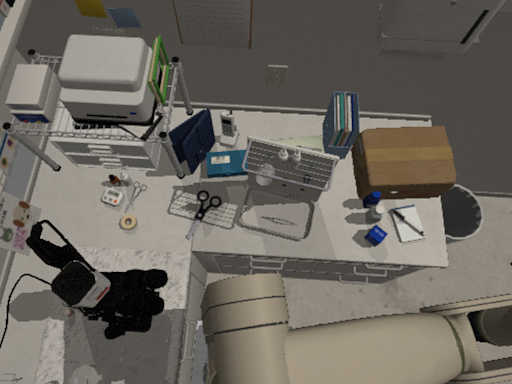

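The top view shows the shears on a low wire grid at (200,213), loops toward (203,193) and (215,201), blades toward (192,232). The rack is at (290,165), with the beaker at (265,173) on its left peg. The free peg is therefore the right one, near (308,177).

```bash
cat >> h.py <<'E'
def go(pos,R,cur=None):
    s=sense(); p=np.array(s['tool_pos']);C=Ro.from_euler('xyz',s['tcp_rot'],degrees=True)
    if cur is not None: p,C=cur
    d=C.inv().apply(np.array(pos)-p)/200; a=(C.inv()*R).as_rotvec(degrees=True)/180
    print('dp',np.round(d,4).tolist(),'ang',np.round(a,4).tolist())
def down(yaw): return Ro.from_euler('xyz',[180,0,yaw],degrees=True)
E
python3 - <<'E'
from h import *
for z in(0,15,40):
    print(z,[atz('top',u,z).round().tolist() for u in([200.7,214.7],[207.2,196],[215.3,201.6])])
go([380,-250,330],down(80)); go([430,170,330],down(149),(np.array([380,-250,330]),down(80)))
im=cv2.imread('pics/b.png')[160:260,150:250];cv2.imwrite('pics/c.png',cv2.resize(im,(600,600),interpolation=3))
E
```

```text
0 [[513.0, 186.0, 0.0], [588.0, 170.0, 0.0], [568.0, 137.0, 0.0]]
15 [[509.0, 184.0, 15.0], [583.0, 168.0, 15.0], [563.0, 136.0, 15.0]]
40 [[502.0, 180.0, 40.0], [574.0, 164.0, 40.0], [554.0, 133.0, 40.0]]
dp [1.4565, -1.2533, -0.613] ang [-0.0, -0.0, -0.3509]
dp [2.1115, -0.1185, -0.0] ang [0.0, 0.0, -0.3833]
```

View pics/c.png

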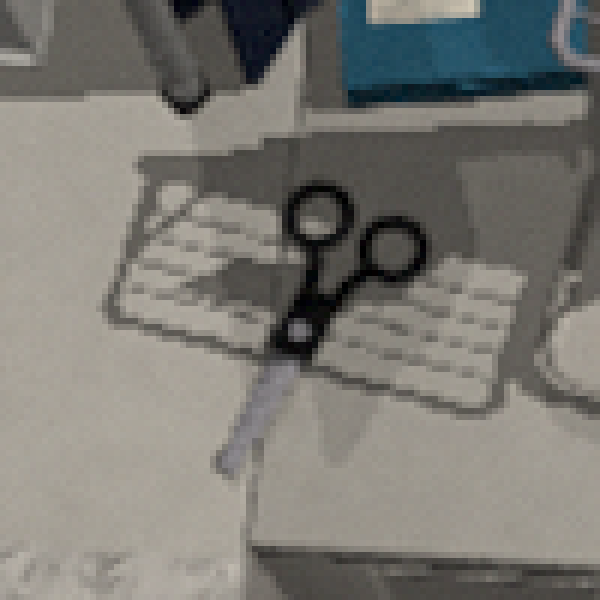

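The crop shows the shears raised on a wire grid: pivot at crop (300,328), i.e. px (200,214.7), and loops at crop (318,213) and (393,248). The network's first loop point was off.

Emit:
step_arm([
  {"dp":[0.1,-0.1,-0.2],"angular":[0,0,-0.04]},
  {"dp":[0.25,-0.2,-0.4],"angular":[0,0,-0.09]},
  {"dp":[0.4,-0.34,-0.5],"angular":[0,0,-0.14]},
  {"dp":[0.55,-0.48,-0.6],"angular":[0,0,-0.19]},
  {"dp":[0.7,-0.6,-0.6],"angular":[0,0,-0.24]},
  {"dp":[0.82,-0.7,-0.6],"angular":[0,0,-0.29]},
  {"dp":[0.92,-0.8,-0.6],"angular":[0,0,-0.33]},
  {"dp":[0.98,-0.85,-0.6],"angular":[0,0,-0.35]},
])

```text
validation failed for argument at $.ta...
```

```bash
python3 - <<'E'
from h import *
print(sense()['tool_pos'],sense()['tcp_rot']);go([380,-110,330],down(120));go([430,170,330],down(149),(np.array([380,-110,330]),down(120)))
E
```

```text
[ 173.76001141 -574.27386638  207.38512864] [-1.79996475e+02  1.08220830e-03  1.68340561e+01]
dp [1.6593, -1.9233, -0.613] ang [-0.0, -0.0, -0.5731]
dp [1.0874, 0.9165, 0.0] ang [-0.0, 0.0, -0.1611]
```

Emit:
step_arm([
  {"dp":[0.1,-0.1,-0.2],"angular":[0,0,-0.04],"fingers":0},
  {"dp":[0.25,-0.2,-0.4],"angular":[0,0,-0.09],"fingers":0},
  {"dp":[0.4,-0.34,-0.5],"angular":[0,0,-0.14],"fingers":0},
  {"dp":[0.55,-0.48,-0.6],"angular":[0,0,-0.19],"fingers":0},
  {"dp":[0.7,-0.6,-0.6],"angular":[0,0,-0.24],"fingers":0},
  {"dp":[0.82,-0.7,-0.6],"angular":[0,0,-0.29],"fingers":0},
  {"dp":[0.92,-0.8,-0.6],"angular":[0,0,-0.33],"fingers":0},
  {"dp":[0.98,-0.85,-0.6],"angular":[0,0,-0.35],"fingers":0},
], newtons=40)

```text
time: 2.4
tool_pos: [312.8, -353.9, 327.7]
tcp_rot: [180.0, 0.0, 80.0]
ft_force: [0.4, -0.6, 0.7]
finger_gap: 85.4
grip_force: 0.0
```

```bash
python3 - <<'E'
from h import *
print(sense()['tool_pos'],sense()['tcp_rot']);go([385,-150,330],down(120));go([410,40,330],down(149),(np.array([385,-150,330]),down(120)))
E
```

```text
[ 312.76849799 -353.88655219  327.7024284 ] [1.79968917e+02 2.62498100e-02 8.00186564e+01]
dp [1.0666, 0.179, -0.0119] ang [0.0001, 0.0002, -0.2221]
dp [0.7602, 0.5833, 0.0] ang [-0.0, 0.0, -0.1611]
```

Emit:
step_arm([
  {"dp":[0.15,0.03,0],"angular":[0,0,-0.03],"fingers":0},
  {"dp":[0.3,0.05,0],"angular":[0,0,-0.06],"fingers":0},
  {"dp":[0.45,0.08,0],"angular":[0,0,-0.09],"fingers":0},
  {"dp":[0.6,0.1,0],"angular":[0,0,-0.12],"fingers":0},
  {"dp":[0.75,0.12,0],"angular":[0,0,-0.16],"fingers":0},
  {"dp":[0.9,0.15,0],"angular":[0,0,-0.2],"fingers":0},
  {"dp":[1,0.17,0],"angular":[0,0,-0.22],"fingers":0},
  {"dp":[1,0.17,0],"angular":[0,0,-0.22],"fingers":0},
])

```text
time: 3.4
tool_pos: [381.3, -163.4, 327.5]
tcp_rot: [180.0, 0.0, 119.5]
ft_force: [-0.4, -0.2, 0.3]
finger_gap: 85.5
grip_force: 0.0
```

Emit:
step_arm([
  {"dp":[0.15,0.12,0],"angular":[0,0,-0.03],"fingers":0},
  {"dp":[0.3,0.25,0],"angular":[0,0,-0.06],"fingers":0},
  {"dp":[0.45,0.37,0],"angular":[0,0,-0.09],"fingers":0},
  {"dp":[0.6,0.5,0],"angular":[0,0,-0.12],"fingers":0},
  {"dp":[0.7,0.6,0],"angular":[0,0,-0.15],"fingers":0},
  {"dp":[0.8,0.7,0],"angular":[0,0,-0.16],"fingers":0},
  {"dp":[0.9,0.8,0],"angular":[0,0,-0.16],"fingers":0},
  {"dp":[0.9,0.8,0],"angular":[0,0,-0.16],"fingers":0},
])

```text
time: 4.4
tool_pos: [432.2, 71.8, 327.1]
tcp_rot: [-180.0, -0.0, 148.2]
ft_force: [0.6, 0.1, -0.2]
finger_gap: 85.4
grip_force: 0.0
```

```bash
python3 - <<'E'
from h import *
np.set_printoptions(precision=1,suppress=True)
print(sense()['tool_pos'],sense()['tcp_rot'])
for c in('wrist','top'):
    cv2.imwrite(f'pics/d{c}.png',snapshot(c))
    for l in('shears_pivot','loop_a','peg_tip','peg_root'):
        print(c,l,[(np.round(x['at'],1).tolist(),round(x['conf'],2)) for x in pinpoint(c,l)[:3]])
p=camera_params('wrist');print(-np.array(p['R']).T@p['t'],p['vfov'],p['R'])
E
```

```text
[432.2  71.8 327.1] [-180.    -0.   148.2]
wrist shears_pivot [([339.5, 151.1], 0.88)]
wrist loop_a [([353.9, 188.4], 0.94), ([324.8, 188.1], 0.66)]
wrist peg_tip []
wrist peg_root []
top shears_pivot [([200.7, 214.2], 0.7)]
top loop_a [([214.8, 199.1], 0.56), ([204.8, 195.2], 0.51)]
top peg_tip [([306.6, 183.5], 0.46)]
top peg_root [([305.7, 175.3], 0.43), ([199.8, 213.5], 0.37)]
[364.  112.3 493.2] 67.83967658878072 [[ 0.5  0.9  0. ]
 [ 0.8 -0.5  0.3]
 [ 0.3 -0.2 -1. ]]
```

View pics/dwrist.png

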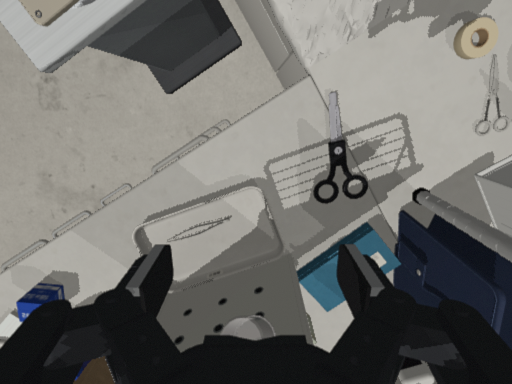

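The wrist picture shows the shears' hub at (339,151), the loops at (326,190) and (355,187), and the blade tip at (333,93). They lie on the grid, with open space around the hub.

```bash
python3 - <<'E'
from h import *
np.set_printoptions(precision=1,suppress=True)
print('piv',tri([('wrist',[339.5,151]),('top',[200.5,214.5])]))
L=tri([('wrist',[326,190]),('top',[215.3,201.3])]);print(L)
M=tri([('wrist',[354.5,187.5]),('top',[203.3,195.5])]);print(M)
for z in(10,25,35,45,55):
    P,a,b,t=[atz('wrist',u,z) for u in([339.5,151],[326,190],[354.5,187.5],[333,93])]
    m=(a+b)/2; x=t-m; print(z,P,np.linalg.norm(a-b),np.linalg.norm(P-m),np.linalg.norm(t-m),np.degrees(np.arctan2(x[1],x[0])))
E
```

```text
piv (array([450.8, 155. , 215.4]), [1.9477093625623123, 1.9477093625623314])
(array([572.2, 139. ,  -9.4]), [0.4373206500325973, 0.43732065003272214])
(array([580.2, 181.1,  24.8]), [0.1861236715903085, 0.18612367159027327])
10 [514.4 190.   10. ] 50.4552535612501 67.94755171342493 163.21562894418744 157.6209501912698
25 [509.7 187.6  25. ] 48.88901830048463 65.83831939637659 158.1490787810796 157.62095019126977
35 [506.6 186.   35. ] 47.84486145997433 64.43216451834454 154.77137867234106 157.62095019126977
45 [503.5 184.4  45. ] 46.800704619464035 63.02600964031241 151.39367856360258 157.62095019126977
55 [500.4 182.8  55. ] 45.75654777895371 61.619854762280184 148.01597845486393 157.62095019126977
```

```bash
python3 - <<'E'
from h import *
np.set_printoptions(precision=1,suppress=True)
s=sense();p=camera_params('wrist');f=K('wrist')[1]
T=Ro.from_euler('xyz',s['tcp_rot'],degrees=True).as_matrix(); R=np.array(p['R'])@T; t=np.array(p['R'])@s['tool_pos']+p['t']
print('grasp pt',R@[0,0,0]+t)
for pos in([513,189,150],[530,182,120],[513,189,110],[540,178,100]):
    W=down(157.6).as_matrix()
    for X in([513,189,12],[513+61*.925,189-61*.381,12],[513-100*.925,189+38,12]):
        q=R@(W.T@(np.array(X)-pos))+t; print(pos,X,[p['cx']+f*q[0]/q[2],p['cy']+f*q[1]/q[2]])
go([525,184,120],down(157.6))
E
```

```text
grasp pt [  0.4  23.9 182.2]
[513, 189, 150] [513, 189, 12] [np.float64(254.8400915789922), np.float64(173.40817750886956)]
[513, 189, 150] [569.425, 165.75900000000001, 12] [np.float64(254.79407240662368), np.float64(224.22850984134183)]
[513, 189, 150] [420.5, 227, 12] [np.float64(254.83535214848249), np.float64(75.36450369686105)]
[530, 182, 120] [513, 189, 12] [np.float64(254.91592859480662), np.float64(162.94616123741346)]
[530, 182, 120] [569.425, 165.75900000000001, 12] [np.float64(254.85980091187986), np.float64(220.26728974084978)]
[530, 182, 120] [420.5, 227, 12] [np.float64(254.92003625572485), np.float64(50.063320692914886)]
[513, 189, 110] [513, 189, 12] [np.float64(254.923052637386), np.float64(183.9058654337096)]
[513, 189, 110] [569.425, 165.75900000000001, 12] [np.float64(254.86574283077664), np.float64(240.61486117508812)]
[513, 189, 110] [420.5, 227, 12] [np.float64(254.9281304286636), np.float64(71.937521217458)]
[540, 178, 100] [513, 189, 12] [np.float64(254.85526103279744), np.float64(156.0557397374472)]
[540, 178, 100] [569.425, 165.75900000000001, 12] [np.float64(254.79875504056872), np.float64(218.49826732528683)]
[540, 178, 100] [420.5, 227, 12] [np.float64(254.85142211353266), np.float64(31.042545947029993)]
dp [-0.098, 0.7256, 1.0374] ang [0.0, 0.0001, -0.0523]
```

Emit:
step_arm([
  {"dp":[0,0.15,0.15],"angular":[0,0,-0.02],"fingers":0},
  {"dp":[-0.01,0.3,0.3],"angular":[0,0,-0.04],"fingers":0},
  {"dp":[-0.02,0.45,0.5],"angular":[0,0,-0.05],"fingers":0},
  {"dp":[-0.035,0.6,0.7],"angular":[0,0,-0.052],"fingers":0},
  {"dp":[-0.035,0.725,0.9],"angular":[0,0,-0.052],"fingers":0},
  {"dp":[-0.035,0.725,1],"angular":[0,0,-0.052],"fingers":0},
  {"dp":[-0.035,0.725,1],"angular":[0,0,-0.052],"fingers":0},
  {"dp":[-0.035,0.725,1],"angular":[0,0,-0.052],"fingers":0},
])

```text
time: 5.9
tool_pos: [515.0, 190.6, 129.3]
tcp_rot: [179.9, 0.1, 157.6]
ft_force: [-0.0, 0.5, 0.3]
finger_gap: 85.5
grip_force: 0.0
```

```bash
python3 - <<'E'
from h import *
np.set_printoptions(precision=1,suppress=True)
print(sense()['tool_pos'],sense()['tcp_rot'])
cv2.imwrite('pics/e.png',snapshot('wrist'))
for l in('shears_pivot','loop_a'):
  print(l,[(np.round(x['at'],1).tolist(),round(x['conf'],2)) for x in pinpoint('wrist',l)[:3]])
E
```

```text
[515.  190.6 129.3] [179.9   0.1 157.6]
shears_pivot [([253.3, 177.6], 0.68)]
loop_a [([274.9, 237.2], 0.84), ([226.5, 234.9], 0.64), ([45.5, 275.6], 0.53)]
```

View pics/e.png

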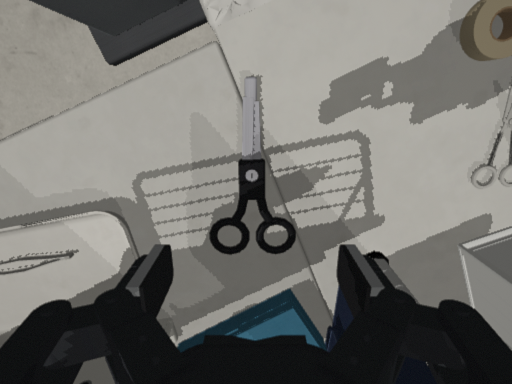

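Close view: pivot screw at (252,176), loops at (230,235) and (276,235), blade tip at (250,77). The shears point straight up the picture, so the tool yaw is already right.

```bash
python3 - <<'E'
from h import *
np.set_printoptions(precision=1,suppress=True)
for z in(0,10,20,30):
    P,a,b,t=[atz('wrist',u,z) for u in([252.3,176.5],[230,235.5],[276,235],[250.5,77])]
    m=(a+b)/2; x=t-m; print(z,P,np.linalg.norm(a-b),np.linalg.norm(P-m),np.linalg.norm(t-m),np.degrees(np.arctan2(x[1],x[0])),m+x/np.linalg.norm(x)*66)
E
```

```text
0 [515.7 188.    0. ] 52.779400462756925 69.83645117573998 168.99043351402247 158.32176248887566 [519.1 186.3   0. ]
10 [513.1 189.1  10. ] 50.99057577880968 67.46952077093957 163.26292891619875 158.32176248887566 [514.4 188.3  10. ]
20 [510.6 190.2  20. ] 49.2017510948625 65.1025903661392 157.53542431837502 158.32176248887566 [509.7 190.3  20. ]
30 [508.1 191.3  30. ] 47.41292641091531 62.735659961338776 151.80791972055127 158.32176248887566 [505.  192.3  30. ]
```

Emit:
step_arm([
  {"dp":[0,-0.01,0.15],"angular":[0,0,-0.004],"fingers":0.45},
  {"dp":[0.003,-0.01,0.3],"angular":[0,0,-0.004],"fingers":0.45},
  {"dp":[0.003,-0.01,0.42],"angular":[0,0,-0.004],"fingers":0.45},
  {"dp":[0.003,-0.01,0.5],"angular":[0,0,-0.004],"fingers":0.45},
  {"dp":[0.003,-0.01,0.55],"angular":[0,0,-0.004],"fingers":0.45},
  {"dp":[0.003,-0.01,0.59],"angular":[0,0,-0.004],"fingers":0.45},
  {"dp":[0.003,-0.01,0.62],"angular":[0,0,-0.004],"fingers":0.45},
  {"dp":[0.003,-0.01,0.62],"angular":[0,0,-0.004],"fingers":0.45},
], newtons=60)

```text
time: 7.05
tool_pos: [512.7, 189.4, 3.2]
tcp_rot: [-180.0, -0.0, 158.3]
ft_force: [0.0, -0.1, 0.9]
finger_gap: 46.8
grip_force: 0.0
```

```bash
python3 - <<'E'
from h import *
cv2.imwrite('pics/f.png',snapshot('wrist'))
E
```

```text
(no output)
```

View pics/f.png

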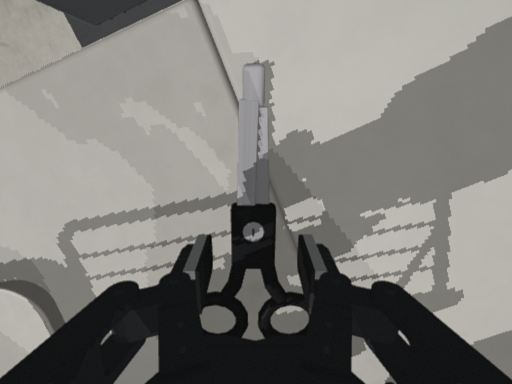

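The fingers straddle the hub evenly: hub at columns 231–275, fingers at about 205 and 305. I'll go slightly lower, close, and lift a little.

Emit:
step_arm([
  {"dp":[0.01,0,0.015],"angular":[0,0,0],"fingers":0.45},
  {"dp":[0.01,0,0.02],"angular":[0,0,0],"fingers":0.6},
  {"dp":[0.01,0,0.02],"angular":[0,0,0],"fingers":0.8},
  {"dp":[0.01,0,0.02],"angular":[0,0,0],"fingers":1},
  {"dp":[0.01,0,0.02],"angular":[0,0,0],"fingers":1},
  {"dp":[0.01,0,0.02],"angular":[0,0,0],"fingers":1},
  {"dp":[0.01,0,0.02],"angular":[0,0,0],"fingers":1},
  {"dp":[0.01,0,0.02],"angular":[0,0,0],"fingers":1},
], newtons=60)

```text
time: 8.1
tool_pos: [510.9, 190.2, -0.6]
tcp_rot: [-180.0, -0.0, 158.3]
ft_force: [-0.2, 0.1, -0.2]
finger_gap: 0.1
grip_force: 0.0
```

```bash
python3 - <<'E'
from h import *
cv2.imwrite('pics/g.png',snapshot('wrist'))
print(pinpoint('wrist','shears_pivot'))
E
```

```text
[{'at': [255.5, 241.5], 'conf': 0.88}]
```

View pics/g.png

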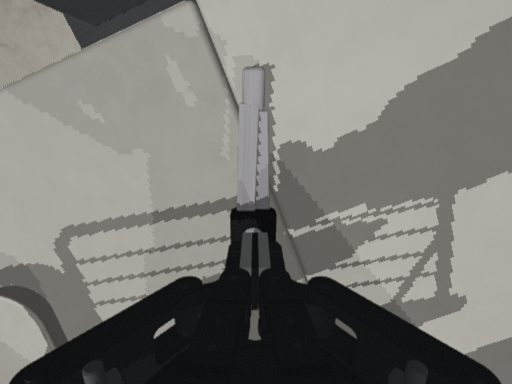

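```bash
python3 - <<'E'
from h import *
np.set_printoptions(precision=1,suppress=True)
s=sense();p=camera_params('wrist');f=K('wrist')[1];print(s['tool_pos'],s['joint_pos'],s['finger_gap'])
T=Ro.from_euler('xyz',s['tcp_rot'],degrees=True).as_matrix(); R=np.array(p['R'])@T; t=np.array(p['R'])@s['tool_pos']+p['t']
np.save('cam.npy',np.c_[R,t])
for X in([11,0,0],[0,0,0],[11,0,-15],[0,0,-15],[-11,0,0],[11,0,-30]):
    q=R@X+t;print(X,p['cx']+f*q[0]/q[2],p['cy']+f*q[1]/q[2])
def at(uv,z): # in tool-frame offset, camera pose as now, z = height relative to TCP
    d=R.T@np.array([(uv[0]-p['cx'])/f,(uv[1]-p['cy'])/f,1]);o=-R.T@t
    return o+d*(-z-o[2])/d[2]
for z in(20,10,5,0,-5,-10,-20):
    print(z,[(np.linalg.norm(b-a)) for a,b in[(at([222,319],z),at([290,319],z)),(at([256,319],z),at([254,65],z)),(at([231,235],z),at([275.5,235],z)),(at([253,208],z),at([253,267],z))]], at([253.5,232],z), 'g',at([253,210],z),at([254,68],z))
E
```

```text
[510.9 190.2  -0.6] [ 15.   10.8 104.6  -0.   64.7 -53.3] -0.22804478229484976
[11, 0, 0] 255.39996193918037 212.29364500262238
[0, 0, 0] 255.37046691441435 228.26863892797243
[11, 0, -15] 255.4941926455507 222.2538857908756
[0, 0, -15] 255.46027567220276 239.38187649583034
[-11, 0, 0] 255.34205866219403 243.65501884288474
[11, 0, -30] 255.60629926374403 234.1036209162152
20 [np.float64(42.81758230440951), np.float64(147.09029724689694), np.float64(25.178637535926132), np.float64(37.2729068846013)] [  7.3  -1.1 -20. ] g [ 20.6  -1.4 -20. ] [ 92.6  -0.9 -20. ]
10 [np.float64(45.75528938525655), np.float64(157.1821376659578), np.float64(26.90613959920246), np.float64(39.830194722578284)] [  2.3  -1.2 -10. ] g [ 16.6  -1.5 -10. ] [ 93.5  -0.9 -10. ]
5 [np.float64(47.22414292568008), np.float64(162.2280578754883), np.float64(27.769890630840624), np.float64(41.108838641566805)] [-0.2 -1.2 -5. ] g [14.6 -1.5 -5. ] [93.9 -0.9 -5. ]
0 [np.float64(48.692996466103615), np.float64(167.27397808501877), np.float64(28.633641662478794), np.float64(42.38748256055531)] [-2.6 -1.2  0. ] g [12.5 -1.5  0. ] [94.4 -0.9  0. ]
-5 [np.float64(50.16185000652714), np.float64(172.3198982945492), np.float64(29.49739269411696), np.float64(43.66612647954381)] [-5.1 -1.2  5. ] g [10.5 -1.5  5. ] [94.8 -0.9  5. ]
-10 [np.float64(51.63070354695066), np.float64(177.36581850407964), np.float64(30.361143725755127), np.float64(44.94477039853232)] [-7.6 -1.2 10. ] g [ 8.5 -1.5 10. ] [95.3 -0.9 10. ]
-20 [np.float64(54.56841062779771), np.float64(187.45765892314057), np.float64(32.08864578903146), np.float64(47.50205823650933)] [-12.5  -1.3  20. ] g [ 4.5 -1.6 20. ] [96.2 -0.9 20. ]
```

The "grid" is only a shadow, so the shears lie on the bench itself, and the closed fingers passed above the hub without force. I'll reopen, go a few mm lower and a bit back toward the pivot, and feel for contact.

Emit:
step_arm([
  {"dp":[0,0,0],"angular":[0,0,0],"fingers":0.45},
  {"dp":[-0.01,0,0],"angular":[0,0,0],"fingers":0.45},
  {"dp":[-0.025,0,0],"angular":[0,0,0],"fingers":0.45},
  {"dp":[-0.025,0,0],"angular":[0,0,0],"fingers":0.45},
  {"dp":[-0.025,0,0.01],"angular":[0,0,0],"fingers":0.45},
  {"dp":[-0.025,0,0.02],"angular":[0,0,0],"fingers":0.45},
  {"dp":[-0.025,0,0.03],"angular":[0,0,0],"fingers":0.45},
  {"dp":[-0.025,0,0.03],"angular":[0,0,0],"fingers":0.45},
], newtons=60)

```text
time: 9.2
tool_pos: [515.3, 188.3, -6.9]
tcp_rot: [-180.0, -0.0, 158.3]
ft_force: [1.1, -0.2, 0.0]
finger_gap: 46.7
grip_force: 0.0
```

Emit:
step_arm([
  {"dp":[0,0,0],"angular":[0,0,0],"fingers":0.55},
  {"dp":[0,0,0],"angular":[0,0,0],"fingers":0.65},
  {"dp":[0,0,0],"angular":[0,0,0],"fingers":0.75},
  {"dp":[0,0,0],"angular":[0,0,0],"fingers":0.75},
  {"dp":[0,0,0],"angular":[0,0,0],"fingers":0.75},
  {"dp":[0,0,0],"angular":[0,0,0],"fingers":0.75},
  {"dp":[0,0,0],"angular":[0,0,0],"fingers":0.75},
  {"dp":[0,0,0],"angular":[0,0,0],"fingers":0.75},
], newtons=60)

```text
time: 10.2
tool_pos: [515.6, 188.3, -6.6]
tcp_rot: [180.0, 0.0, 158.3]
ft_force: [0.3, -0.3, -0.6]
finger_gap: 21.3
grip_force: 0.0
```

Emit:
step_arm([
  {"dp":[0,0,0],"angular":[0,0,0],"fingers":0.45},
  {"dp":[0,0,0],"angular":[0,0,0],"fingers":0.45},
  {"dp":[0,0,0],"angular":[0,0,0],"fingers":0.45},
  {"dp":[0,0,0.01],"angular":[0,0,0],"fingers":0.45},
  {"dp":[0,0,0.02],"angular":[0,0,0],"fingers":0.45},
  {"dp":[0,0,0.03],"angular":[0,0,0],"fingers":0.45},
  {"dp":[0,0,0.03],"angular":[0,0,0],"fingers":0.45},
  {"dp":[0,0,0.03],"angular":[0,0,0],"fingers":0.45},
])

```text
time: 11.2
tool_pos: [515.6, 188.3, -12.6]
tcp_rot: [-180.0, -0.0, 158.3]
ft_force: [0.6, -0.5, 0.2]
finger_gap: 46.7
grip_force: 0.0
```

Emit:
step_arm([
  {"dp":[0,0,0],"angular":[0,0,0],"fingers":0.55},
  {"dp":[0,0,0],"angular":[0,0,0],"fingers":0.65},
  {"dp":[0,0,0],"angular":[0,0,0],"fingers":0.75},
  {"dp":[0,0,0],"angular":[0,0,0],"fingers":0.75},
  {"dp":[0,0,0],"angular":[0,0,0],"fingers":0.75},
  {"dp":[0,0,0],"angular":[0,0,0],"fingers":0.75},
  {"dp":[0,0,0],"angular":[0,0,0],"fingers":0.75},
  {"dp":[0,0,0],"angular":[0,0,0],"fingers":0.75},
], newtons=60)

```text
time: 12.2
tool_pos: [515.6, 188.3, -12.6]
tcp_rot: [180.0, 0.0, 158.3]
ft_force: [-1.1, -0.4, 0.2]
finger_gap: 21.4
grip_force: 0.0
```

```bash
python3 - <<'E'
from h import *
s=sense();print(s['tool_pos'],s['finger_gap'],s['grip_force'],s['ft_force'])
a=snapshot('wrist');cv2.imwrite('pics/i.png',a)
E
```

```text
[515.59244166 188.27846266 -12.59809147] 21.40809789214747 0.0 [-1.12593221 -0.44500687  0.22366372]
```

View pics/i.png

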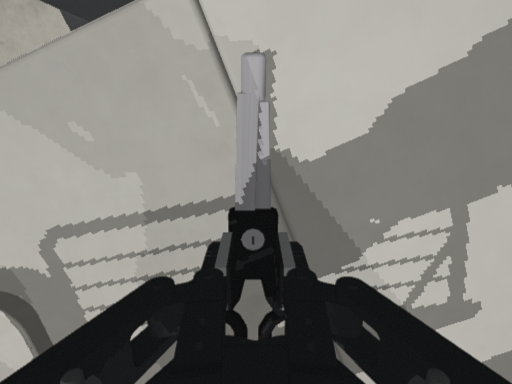

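The fingers are still clear of the hub, with tips nearer the camera than the hub. The real tips evidently sit well short of the nominal TCP, so I'll go on down by feel.

Emit:
step_arm([
  {"dp":[0,0,0],"angular":[0,0,0],"fingers":0.45},
  {"dp":[0,0,0],"angular":[0,0,0],"fingers":0.45},
  {"dp":[0,0,0.01],"angular":[0,0,0],"fingers":0.45},
  {"dp":[0,0,0.02],"angular":[0,0,0],"fingers":0.45},
  {"dp":[0,0,0.03],"angular":[0,0,0],"fingers":0.45},
  {"dp":[0,0,0.04],"angular":[0,0,0],"fingers":0.45},
  {"dp":[0,0,0.045],"angular":[0,0,0],"fingers":0.45},
  {"dp":[0,0,0.045],"angular":[0,0,0],"fingers":0.45},
])

```text
time: 13.25
tool_pos: [515.5, 188.3, -21.7]
tcp_rot: [-180.0, -0.0, 158.3]
ft_force: [0.4, -0.4, 0.2]
finger_gap: 46.9
grip_force: 0.0
```

Emit:
step_arm([
  {"dp":[0,0,0],"angular":[0,0,0],"fingers":0.6},
  {"dp":[0,0,0],"angular":[0,0,0],"fingers":0.75},
  {"dp":[0,0,0],"angular":[0,0,0],"fingers":0.75},
  {"dp":[0,0,0],"angular":[0,0,0],"fingers":0.75},
  {"dp":[0,0,0],"angular":[0,0,0],"fingers":0.75},
  {"dp":[0,0,0],"angular":[0,0,0],"fingers":0.75},
  {"dp":[0,0,0],"angular":[0,0,0],"fingers":0.75},
  {"dp":[0,0,0],"angular":[0,0,0],"fingers":0.75},
], newtons=60)

```text
time: 14.25
tool_pos: [516.0, 188.4, -21.2]
tcp_rot: [180.0, 0.0, 158.3]
ft_force: [-0.3, 0.0, 4.8]
finger_gap: 25.8
grip_force: 59.7
```

Emit:
step_arm([
  {"dp":[0,0,0],"angular":[0,0,0],"fingers":0.5},
  {"dp":[0,0,0],"angular":[0,0,0],"fingers":0.5},
  {"dp":[0,0,0.01],"angular":[0,0,0],"fingers":0.5},
  {"dp":[0,0,0.02],"angular":[0,0,0],"fingers":0.5},
  {"dp":[0,0,0.02],"angular":[0,0,0],"fingers":0.6},
  {"dp":[0,0,0.02],"angular":[0,0,0],"fingers":0.75},
  {"dp":[0,0,0.02],"angular":[0,0,0],"fingers":1},
  {"dp":[0,0,0.02],"angular":[0,0,0],"fingers":1},
], newtons=60)

```text
time: 15.25
tool_pos: [517.1, 188.6, -23.9]
tcp_rot: [179.9, 0.1, 158.3]
ft_force: [-1.4, -0.9, 11.7]
finger_gap: 26.1
grip_force: 63.8
```

Emit:
step_arm([
  {"dp":[0,0,0],"angular":[0,0,0],"fingers":1},
  {"dp":[0,0,0],"angular":[0,0,0],"fingers":1},
  {"dp":[0,0,-0.05],"angular":[0,0,0],"fingers":1},
  {"dp":[0,0,-0.15],"angular":[0,0,0],"fingers":1},
  {"dp":[0,0,-0.3],"angular":[0,0,0],"fingers":1},
  {"dp":[0,0,-0.5],"angular":[0,0,0],"fingers":1},
  {"dp":[0,0,-0.7],"angular":[0,0,0],"fingers":1},
  {"dp":[0,0,-0.9],"angular":[0,0,0],"fingers":1},
], newtons=60)

```text
time: 16.25
tool_pos: [515.1, 188.2, 155.6]
tcp_rot: [-180.0, -0.0, 158.3]
ft_force: [-0.1, -0.1, -1.0]
finger_gap: 26.7
grip_force: 59.2
```

```bash
python3 - <<'E'
from h import *
s=sense();print(s['tool_pos'],s['finger_gap'],s['grip_force'],s['ft_force'])
a=snapshot('wrist');cv2.imwrite('pics/j.png',a)
print([pinpoint('wrist',l)[:3] for l in('shears_pivot','loop_a')])
E
```

```text
[515.05594499 188.21297748 155.5653951 ] 26.651809197686553 59.173879623413086 [-0.0534423  -0.09638088 -1.04557773]
[[{'at': [255.5, 253.9], 'conf': 0.77}], [{'at': [254.5, 245.3], 'conf': 0.42}]]
```

View pics/j.png

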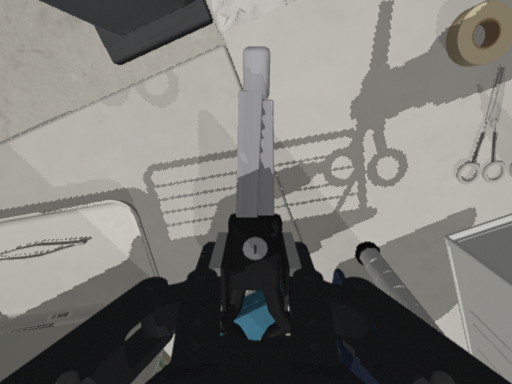

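The shears are held squarely: pivot screw at (255,248), blade tip at (256,47), hub between the fingers.

```bash
python3 - <<'E'
from h import *
np.set_printoptions(precision=1,suppress=True)
M=np.load('cam.npy');R,t=M[:,:3],M[:,3];p,f=K('wrist')
def at(uv,z):
    d=R.T@np.array([(uv[0]-p['cx'])/f,(uv[1]-p['cy'])/f,1]);o=-R.T@t
    return o+d*(z-o[2])/d[2]
for z in(0,-15,-25,-30,-35,-40):
    a,b=at([255,248],z-3),at([256,47],z);print(z,a,b,np.linalg.norm(a[:2]-b[:2]),'hubw',at([283,245],z-5)[1]-at([228,245],z-5)[1])
# beaker/peg look
print(sense()['joint_pos'])
E
```

```text
0 [-12.5  -0.2  -3. ] [104.5   0.2   0. ] 117.00741792505322 hubw 34.74229000050028
-15 [ -4.   -0.3 -18. ] [102.2   0.1 -15. ] 106.26528714350844 hubw 31.500431122301016
-25 [  1.6  -0.3 -28. ] [100.7   0.  -25. ] 99.10386663319782 hubw 29.339191870168175
-30 [  4.5  -0.3 -33. ] [100.  -0. -30.] 95.52315638198156 hubw 28.25857224410175
-35 [  7.3  -0.3 -38. ] [ 99.2  -0.  -35. ] 91.94244613380042 hubw 27.177952618035327
-40 [ 10.1  -0.3 -43. ] [ 98.5  -0.1 -40. ] 88.36173588902335 hubw 26.097332991968905
[ 14.7   1.2  97.1   0.   81.4 -53.6]
```

```bash
cat >> h.py <<'E'
def frame(psi):
    c,s=np.cos(np.radians(psi)),np.sin(np.radians(psi)); h=.70711
    z=np.array([c*h,s*h,-h]);x=np.array([-c*h,-s*h,-h]);y=np.cross(z,x)
    return np.c_[x,y,z]
LB=np.array([-65,26,-25.])   # loop_b in the tool frame
def tcp_for(loop,psi): return loop-frame(psi)@LB
E
python3 - <<'E'
from h import *
np.set_printoptions(precision=1,suppress=True)
psi=-10; F=frame(psi); R=Ro.from_matrix(F); root=np.array([605,-178,205.])
n=np.array([np.cos(np.radians(psi)),np.sin(np.radians(psi)),0]);y=np.array([-n[1],n[0],0])
print('y_t',F[:,1])
for out,up,lat in((170,45,70),(150,40,0)):
    L=root-n*out+np.array([0,0,up])+y*lat; T=tcp_for(L,psi); print(out,lat,L,T)
T=tcp_for(root-n*170+np.array([0,0,45])+y*70,psi)
go([420,90,260],R)
go(T,R,(np.array([420,90,260]),R))
M=np.load('cam.npy');Rc,t=M[:,:3],M[:,3];p,f=K('wrist')
for X in(root,root+60*(-n*.707+[0,0,.707])):
    q=Rc@(F.T@(X-T))+t;print(p['cx']+f*q[0]/q[2],p['cy']+f*q[1]/q[2])
E
```

```text
y_t [0.2 1.  0. ]
170 70 [449.7 -79.5 250. ] [ 417.4 -100.2  186.4]
150 0 [ 457.3 -152.   245. ] [ 424.9 -172.6  181.4]
dp [0.2676, -0.6373, -0.5156] ang [-0.0246, -0.2476, -0.0619]
dp [0.1527, -0.939, 0.368] ang [0.0, 0.0, 0.0]
218.96572523664224 296.7779650530148
212.101208543782 335.512949495869
```

```bash
python3 - <<'E'
from h import *
np.set_printoptions(precision=1,suppress=True)
psi=-10; F=frame(psi); R=Ro.from_matrix(F); root=np.array([605,-178,205.])
n=np.array([np.cos(np.radians(psi)),np.sin(np.radians(psi)),0])
M=np.load('cam.npy');Rc,t=M[:,:3],M[:,3];p,f=K('wrist')
for T in([420,90,260],[400,0,230],[400,0,280],[380,-20,300],[420,-30,300]):
  print(T)
  for X in(root,root+60*(-n*.707+[0,0,.707])):
    q=Rc@(F.T@(X-np.array(T)))+t;print('  ',p['cx']+f*q[0]/q[2],p['cy']+f*q[1]/q[2],q[2])
go([400,0,280],R)
E
```

```text
[420, 90, 260]
   93.64336198556992 245.08751362018262 410.8392379624724
   67.7520192356678 268.89902645026575 353.8218458401409
[400, 0, 230]
   155.2746578510504 266.81328332281106 401.01072018571904
   138.85902865419564 294.9062123528174 343.9933280633876
[400, 0, 280]
   160.5730555027439 232.6955474811399 423.6202042531012
   145.9938817313015 253.74960264347868 366.60281213076973
[380, -20, 300]
   180.30254159659086 223.78788646533312 447.1612995647198
   169.4864243186551 242.26974428930401 390.1439074423883
[420, -30, 300]
   175.71834715689408 213.8067509261474 410.4808897518243
   163.04031646870268 232.59648721834162 353.46349762949285
dp [0.1938, -1.0921, -0.6167] ang [-0.0246, -0.2476, -0.0619]
```

Emit:
step_arm([
  {"dp":[0.2,-0.05,-0.2],"angular":[0,0,0],"fingers":1},
  {"dp":[0.3,-0.2,-0.4],"angular":[-0.005,-0.05,-0.012],"fingers":1},
  {"dp":[0.3,-0.4,-0.55],"angular":[-0.01,-0.1,-0.024],"fingers":1},
  {"dp":[0.25,-0.6,-0.62],"angular":[-0.015,-0.15,-0.036],"fingers":1},
  {"dp":[0.2,-0.8,-0.62],"angular":[-0.02,-0.2,-0.05],"fingers":1},
  {"dp":[0.2,-0.95,-0.62],"angular":[-0.025,-0.248,-0.062],"fingers":1},
  {"dp":[0.19,-1,-0.62],"angular":[-0.025,-0.248,-0.062],"fingers":1},
  {"dp":[0.19,-1,-0.62],"angular":[-0.025,-0.248,-0.062],"fingers":1},
])

```text
time: 17.4
tool_pos: [498.0, 65.2, 276.8]
tcp_rot: [-177.4, 42.3, 170.2]
ft_force: [0.1, -0.1, -1.5]
finger_gap: 26.5
grip_force: 59.9
```

```bash
python3 - <<'E'
from h import *
np.set_printoptions(precision=1,suppress=True)
s=sense();print(s['tool_pos'],s['tcp_rot'],s['finger_gap'],s['joint_pos'])
cv2.imwrite('pics/k.png',snapshot('wrist'))
snapshot('top');snapshot('scene')
r={}
for l in('peg_root','peg_tip','used_socket','rack','beaker_mid'):
  for c in('wrist','top','scene'):
    r[c,l]=pinpoint(c,l)[:2]; print(c,l,[(np.round(x['at'],1).tolist(),round(x['conf'],2)) for x in r[c,l]])
  v=[(c,r[c,l][0]['at']) for c in('wrist','top','scene') if r[c,l]]
  if len(v)>1: print(*tri(v))
E
```

```text
[498.   65.2 276.8] [-177.4   42.3  170.2] 26.461915834467383 [ 16.8 -51.  133.3 -22.8  61.6 -58.1]
wrist peg_root [([85.6, 215.3], 0.56), ([187.1, 216.5], 0.41)]
top peg_root [([305.4, 174.2], 0.57)]
scene peg_root [([289.3, 205.4], 0.55)]
[ 608.5 -173.2  205.2] [3.4098479203116643, 4.801997794339758, 3.8471275864477166]
wrist peg_tip [([52.2, 233.8], 0.95)]
top peg_tip [([304.7, 183.2], 0.45)]
scene peg_tip [([278.7, 198.7], 0.52)]
[ 568.  -168.4  241.5] [5.575994921783042, 5.9921419638853415, 5.614295485107751]
wrist used_socket [([186.5, 219.0], 0.66)]
top used_socket [([267.0, 164.4], 0.6)]
scene used_socket [([276.1, 182.8], 0.51)]
[628.8 -46.1 209.4] [2.9555395274444973, 7.406215537821414, 6.750436965240052]
wrist rack [([170.7, 99.0], 0.6), ([51.6, 237.2], 0.23)]
top rack [([281.9, 189.0], 0.67)]
scene rack [([283.5, 244.0], 0.97)]
[ 632.2 -111.8  -13. ] [2.4273218573897446, 6.75573913323593, 7.434794824257695]
wrist beaker_mid [([177.1, 223.2], 0.82)]
top beaker_mid [([263.3, 177.6], 0.63)]
scene beaker_mid [([264.1, 176.8], 0.58)]
[581.2 -34.8 234.7] [1.381513383467778, 2.831436687766392, 2.1770486016432904]
```

View pics/k.png

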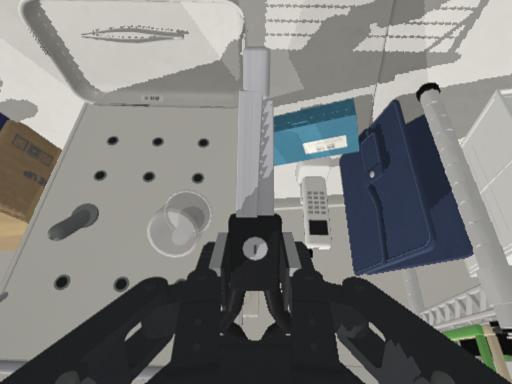

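```bash
cat >> h.py <<'E'
from scipy.optimize import least_squares
DAT=[([-78.06,7.471,85.268,0,87.261,-4.893],[173.775,-574.289,207.392]),([15,10.8,104.6,0,64.7,-53.3],[510.9,190.2,-.6]),([14.7,1.2,97.1,0,81.4,-53.6],[515.06,188.2,155.57]),([16.8,-51,133.3,-22.8,61.6,-58.1],[498,65.2,276.8])]
def fk(q,P,sg=(1,1)):
    a1,h,y0,L2,a3,d4,d6=P; r=lambda a,x:Ro.from_euler(a,x,degrees=True)
    A=r('z',q[0]); U=A*r('y',q[1]); W=U*r('y',q[2]); V=W*r('z',sg[0]*q[3])*r('y',q[4])
    pos=A.apply([a1,y0,h])+U.apply([0,0,L2])+W.apply([a3,0,d4])+V.apply([0,0,d6])
    return pos,V*r('z',sg[1]*q[5]+90)
def fit(sg=(1,1)):
    return least_squares(lambda P:np.r_[np.concatenate([fk(q,P,sg)[0]-t for q,t in DAT]),0.002*(P-[0,300,50,350,0,350,250])],[0,300,50,350,0,350,250])
E
python3 - <<'E'
from h import *
np.set_printoptions(precision=1,suppress=True)
for sg in((1,1),(-1,1)):
    o=fit(sg);P=o.x;print(sg,P,o.cost);print([fk(q,P,sg)[0]-t for q,t in DAT],fk(DAT[3][0],P,sg)[1].as_matrix(),fk(DAT[0][0],P,sg)[1].as_matrix())
print(Ro.from_euler('xyz',[-177.4,42.3,170.2],degrees=True).as_matrix())
E
```

```text
(1, 1) [  0.2 317.5  51.5 368.4  58.1 552.  391.3] 4.624729410288179
[array([ 0. ,  1.3, -0.4]), array([-0.5, -0.2, -0.6]), array([1.6, 0.6, 1.7]), array([ 0.2, -0.4, -0.6])] [[-0.7  0.2  0.7]
 [ 0.1  1.  -0.2]
 [-0.7 -0.  -0.7]] [[ 1.   0.3  0. ]
 [ 0.3 -1.   0. ]
 [ 0.   0.  -1. ]]
(-1, 1) [  43.7  -13.2   48.2 -149.7  -45.7  547.4 -353.1] 1305.1918847572467
[array([-8. , 23.5,  3.6]), array([-11.1,  -6.4,  -0.1]), array([40.5,  7.4,  0.8]), array([-6.5,  7.8, -4.3])] [[-0.9  0.2  0.5]
 [ 0.4  0.8  0.5]
 [-0.3  0.6 -0.7]] [[ 1.   0.3  0. ]
 [ 0.3 -1.   0. ]
 [ 0.   0.  -1. ]]
[[-0.7  0.2  0.7]
 [ 0.1  1.  -0.2]
 [-0.7 -0.  -0.7]]
```

```bash
python3 - <<'E'
from h import *
np.set_printoptions(precision=1,suppress=True)
for n,u,z in(('root',[85.6,215.3],205),('tip',[52.2,233.8],247.4),('used',[186.5,219],205)): print(n,atz('wrist',u,z))
for c,u,z in(('top',[306.4,175.1],205),('scene',[289.3,205.1],205)): print('root',c,atz(c,u,z))
for c,u,z in(('top',[267,166],205),('scene',[277,182.2],205)): print('used',c,atz(c,u,z))
P=fit().x
lo=[-169,-51.1,1.3,-76,0,-152];hi=[169,129,143,256,156,152]
def ik(T,R):
    f=lambda q:np.r_[fk(q,P)[0]-T,300*(fk(q,P)[1].inv()*R).as_rotvec()]
    o=least_squares(f,[0,0,110,0,50,-80],bounds=(lo,hi));return o.x,np.abs(o.fun).max()
psi=-10; n=np.array([np.cos(np.radians(psi)),np.sin(np.radians(psi)),0]);root=np.array([606,-176,205.])
pz=-n*.7071+[0,0,.7071]
F=Ro.from_matrix(frame(psi))
for s in(30,50,75,100): 
    T=tcp_for(root+pz*s,psi); print('s',s,T,*ik(T,F))
for T in([470,-150,190],[440,-100,190],[460,-180,170],[470,65,190],[450,0,190],[470,-20,200]): print(T,*ik(np.array(T),F))
E
```

```text
root [ 611.2 -179.   205. ]
tip [ 566.  -167.1  247.4]
used [639.4 -54.5 205. ]
root top [ 608.7 -172.8  205. ]
root scene [ 605.6 -176.8  205. ]
used top [632.6 -43.8 205. ]
used scene [628.  -43.7 205. ]
s 30 [ 552.7 -193.   162.6] [ -36.7  -35.7  138.3   30.    39.6 -133.6] 2.8925299655480075e-11
s 50 [ 538.8 -190.6  176.7] [ -38.   -40.3  139.4   29.    43.2 -132.6] 1.9895196601282805e-13
s 75 [ 521.4 -187.5  194.4] [ -39.7  -46.   140.6   28.1   48.  -131.6] 5.889871923514534e-11
s 100 [ 504.  -184.4  212.1] [ -41.5  -51.1  141.2   27.6   53.  -131. ] 0.7247323524942999
[470, -150, 190] [ -40.3  -51.1  142.1   26.1   55.8 -129.5] 21.154997447489677
[440, -100, 190] [ -30.8  -51.1  139.9   16.9   58.7 -116.4] 46.56427385413095
[460, -180, 170] [ -46.8  -51.1  143.    29.6   57.8 -136.6] 20.58791615621669
[470, 65, 190] [ 21.1 -51.1 142.9 -29.2  54.8 -47.8] 16.877958056772382
[450, 0, 190] [  9.6 -51.1 141.4 -21.5  55.9 -61.4] 37.536039318790586
[470, -20, 200] [  0.5 -51.1 140.2 -12.7  53.5 -73.9] 34.50480650032682
```

```bash
cat >> h.py <<'E'
def fr(psi,th):
    c,s=np.cos(np.radians(psi)),np.sin(np.radians(psi)); C,S=np.cos(np.radians(th)),np.sin(np.radians(th))
    z=np.array([c*S,s*S,-C]);x=np.array([-c*C,-s*C,-S]); return np.c_[x,np.cross(z,x),z]
lo=[-169,-51.1,1.3,-76,0,-152];hi=[169,129,143,256,156,152]
def ik(T,R,P=None):
    P=fit().x
    f=lambda q:np.r_[fk(q,P)[0]-T,300*(fk(q,P)[1].inv()*R).as_rotvec()]
    o=least_squares(f,[0,0,110,0,50,-80],bounds=(lo,hi));return o.x,np.abs(o.fun).max()
psi=-11;nn=np.array([np.cos(np.radians(psi)),np.sin(np.radians(psi)),0]);root=np.array([608,-176,205.])
pz=-nn*.7071+[0,0,.7071]
E
python3 - <<'E'
from h import *
np.set_printoptions(precision=1,suppress=True)
s=sense();print(s['tool_pos'],s['tcp_rot'])
def F(th):return Ro.from_matrix(fr(psi,th))
W=[(np.array([450,20,250.]),F(15)),(np.array([430,-170,240.]),F(15))]
W.append((root+pz*92-fr(psi,43)@LB,F(43)))
for T,R in W: print(T,*ik(T,R), 'loop',T+R.apply(LB),'tip',T+R.apply([102,0,-25]))
go(*W[0]);
for a,b in zip(W,W[1:]): go(*b,a)
for k in(.33,.66):
    th=15+28*k; T=W[1][0]*(1-k)+W[2][0]*k; print(T,ik(T,F(th))[1],T+F(th).apply(LB))
E
```

```text
[498.8  65.1 280. ] [-177.6   42.5  170.1]
[450.  20. 250.] [ -2.  -34.  117.5  -2.3  81.7 -81. ] 7.118264311323229e-12 loop [510.2  34.8 291. ] tip [346.9  40.  247.7]
[ 430. -170.  240.] [ -32.6  -32.   117.2    5.5   80.9 -111.9] 3.979039320256561e-13 loop [ 490.2 -155.2  281. ] tip [ 326.9 -150.   237.7]
[ 509.3 -183.3  207.4] [ -38.7  -48.3  139.4   23.8   51.9 -126.3] 3.126388037344441e-13 loop [ 544.1 -163.6  270.1] tip [ 419.3 -165.8  156.2]
dp [0.25, -0.265, -0.0143] ang [-0.0104, 0.153, 0.002]
dp [-0.0673, -0.9516, 0.0698] ang [0.0, 0.0, 0.0]
dp [-0.3458, 0.0104, 0.2612] ang [-0.0, -0.1556, 0.0]
[ 456.2 -174.4  229.3] 1.7053025658242404e-13 [ 509.2 -158.2  278.7]
[ 482.3 -178.8  218.5] 1.2050804798491299e-11 [ 526.9 -161.   275.2]
```

Emit:
step_arm([
  {"dp":[0.06,-0.02,0],"angular":[0,0.04,0],"fingers":1},
  {"dp":[0.12,-0.06,0],"angular":[-0.005,0.08,0],"fingers":1},
  {"dp":[0.18,-0.1,0],"angular":[-0.01,0.11,0],"fingers":1},
  {"dp":[0.25,-0.16,-0.01],"angular":[-0.01,0.14,0],"fingers":1},
  {"dp":[0.25,-0.21,-0.01],"angular":[-0.01,0.153,0],"fingers":1},
  {"dp":[0.25,-0.26,-0.01],"angular":[-0.01,0.153,0],"fingers":1},
  {"dp":[0.25,-0.265,-0.01],"angular":[-0.01,0.153,0],"fingers":1},
  {"dp":[0.25,-0.265,-0.01],"angular":[-0.01,0.153,0],"fingers":1},
])

```text
time: 19.3
tool_pos: [450.5, 20.0, 249.4]
tcp_rot: [-179.8, 15.1, 169.3]
ft_force: [-0.6, 0.1, -1.5]
finger_gap: 26.2
grip_force: 59.8
```

```bash
python3 - <<'E'
from h import *
go([430,-170,240.],Ro.from_matrix(fr(psi,15)))
E
```

```text
dp [-0.0604, -0.9524, 0.069] ang [-0.0008, 0.0003, 0.0018]
```

Emit:
step_arm([
  {"dp":[0,-0.12,0.01],"angular":[0,0,0],"fingers":1},
  {"dp":[0,-0.26,0.03],"angular":[0,0,0],"fingers":1},
  {"dp":[-0.02,-0.42,0.05],"angular":[0,0,0],"fingers":1},
  {"dp":[-0.04,-0.58,0.07],"angular":[0,0,0],"fingers":1},
  {"dp":[-0.06,-0.74,0.07],"angular":[0,0,0],"fingers":1},
  {"dp":[-0.06,-0.88,0.07],"angular":[0,0,0],"fingers":1},
  {"dp":[-0.06,-0.95,0.07],"angular":[0,0,0],"fingers":1},
  {"dp":[-0.06,-0.95,0.07],"angular":[0,0,0],"fingers":1},
])

```text
time: 20.3
tool_pos: [430.1, -169.8, 239.7]
tcp_rot: [-179.8, 15.0, 169.3]
ft_force: [0.6, -0.4, -0.7]
finger_gap: 26.4
grip_force: 59.8
```

```bash
python3 - <<'E'
from h import *
s=sense();print(s['tool_pos'],s['tcp_rot'])
go(root+pz*92-fr(psi,43)@LB,Ro.from_matrix(fr(psi,43)))
E
```

```text
[ 430.06302583 -169.81878444  239.70793287] [-179.77478276   14.99984725  169.26109492]
dp [-0.3461, 0.0086, 0.2597] ang [-0.0005, -0.1556, 0.0016]
```

Emit:
step_arm([
  {"dp":[-0.03,0,0.05],"angular":[0,-0.04,0],"fingers":1},
  {"dp":[-0.08,0,0.1],"angular":[0,-0.075,0],"fingers":1},
  {"dp":[-0.14,0,0.15],"angular":[0,-0.11,0],"fingers":1},
  {"dp":[-0.2,0,0.19],"angular":[0,-0.14,0],"fingers":1},
  {"dp":[-0.26,0.005,0.22],"angular":[0,-0.155,0.001],"fingers":1},
  {"dp":[-0.31,0.008,0.245],"angular":[0,-0.155,0.001],"fingers":1},
  {"dp":[-0.345,0.008,0.26],"angular":[0,-0.155,0.001],"fingers":1},
  {"dp":[-0.345,0.008,0.26],"angular":[0,-0.155,0.001],"fingers":1},
])

```text
time: 21.3
tool_pos: [509.9, -182.7, 208.2]
tcp_rot: [-179.8, 42.9, 169.3]
ft_force: [0.3, 0.7, -1.3]
finger_gap: 26.4
grip_force: 59.9
```

```bash
python3 - <<'E'
from h import *
np.set_printoptions(precision=1,suppress=True)
s=sense();C=Ro.from_euler('xyz',s['tcp_rot'],degrees=True);T=np.array(s['tool_pos']);print(T,s['tcp_rot'])
print('loop_b',T+C.apply(LB))
W=snapshot('wrist');S=snapshot('scene')
for c in('wrist','scene'):
  for l in('peg_tip','peg_root','loop_a'):
    print(c,l,[(np.round(x['at'],1).tolist(),round(x['conf'],2)) for x in pinpoint(c,l)[:3]])
  for nme,X in(('ptip',root+60*pz),('proot',root),('loopb',T+C.apply(LB)),('loopa',T+C.apply(LB*[1,-1,1]))): print('  proj',nme,np.round(proj(c,X),1))
u=np.round(proj('scene',T+C.apply(LB))).astype(int)
cr=S[max(0,u[1]-50):u[1]+60,u[0]-70:u[0]+60]; print(u)
cr=cv2.resize(cr,None,fx=4,fy=4,interpolation=3)[:440,:400]
wr=W[190:384,150:350];wr=cv2.resize(wr,(400,440))
cv2.imwrite('pics/l.png',np.hstack([cr,wr]))
E
```

```text
[ 509.9 -182.7  208.2] [-179.8   42.9  169.3]
loop_b [ 544.8 -162.7  270.7]
wrist peg_tip []
wrist peg_root []
wrist loop_a [([460.5, 276.8], 0.23)]
  proj ptip [290.2 306.3]
  proj proot [282.5 263.8]
  proj loopb [297.9 341.4]
  proj loopa [215.2 341.5]
scene peg_tip [([277.3, 199.2], 0.47)]
scene peg_root [([289.9, 203.5], 0.58), ([285.9, 328.2], 0.56)]
scene loop_a [([268.8, 189.1], 0.59), ([274.6, 199.6], 0.53)]
  proj ptip [277.2 195.6]
  proj proot [289.9 204.8]
  proj loopb [270.4 190.2]
  proj loopa [274.8 199.9]
[270 190]
```

View pics/l.png

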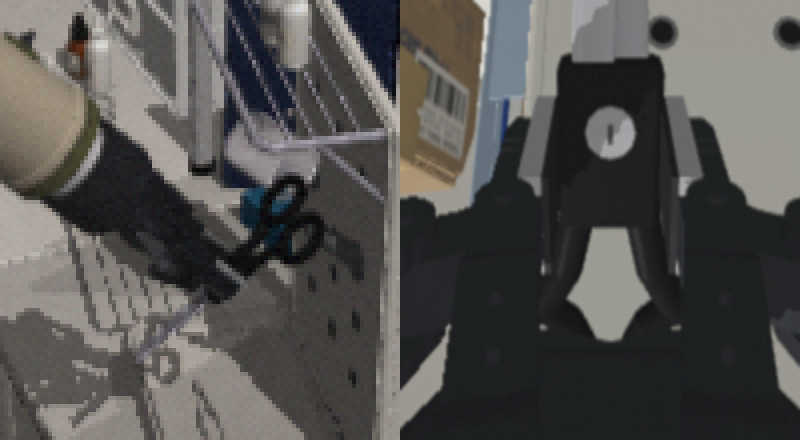

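The left half shows the loops at scene px (272,189) and (275,199), just outboard of the peg, whose root end is at about (289,206). This agrees with the projections within 1–2 px. That used up the picture allowance, so from here on I rely on numbers.

```bash
python3 - <<'E'
from h import *
np.set_printoptions(precision=1,suppress=True)
s=sense();C=Ro.from_euler('xyz',s['tcp_rot'],degrees=True);T=np.array(s['tool_pos'])
snapshot('top')
for l in('loop_a','shears_pivot','peg_tip','peg_root'): print(l,[(np.round(x['at'],1).tolist(),round(x['conf'],2)) for x in pinpoint('top',l)[:4]])
for nme,X in(('ptip',root+60*pz),('proot',root),('loopb',T+C.apply(LB)),('loopa',T+C.apply(LB*[1,-1,1])),('piv',T+C.apply([1,0,-25]))): print('  proj',nme,np.round(proj('top',X),1))
print('in peg frame: loop rel tip, comps (x up-in, y, z along)')
L=T+C.apply(LB)-root; print(L@(nn*.7071+[0,0,.7071]),L@np.array([-nn[1],nn[0],0]),L@pz)
go(root+pz*60-fr(psi,45)@LB,Ro.from_matrix(fr(psi,45)))
go(root+pz*32-fr(psi,45)@LB,Ro.from_matrix(fr(psi,45)))
E
```

```text
loop_a [([323.0, 190.7], 0.8), ([309.8, 185.1], 0.66), ([276.2, 210.8], 0.58)]
shears_pivot [([308.8, 210.7], 0.75), ([309.7, 209.8], 0.63)]
peg_tip [([311.0, 183.8], 0.56)]
peg_root [([308.8, 208.3], 0.52), ([306.6, 175.6], 0.35)]
  proj ptip [306.6 182.3]
  proj proot [307.4 175.4]
  proj loopb [306.1 186.3]
  proj loopa [323.1 190.3]
  proj piv [309.2 207.7]
in peg frame: loop rel tip, comps (x up-in, y, z along)
-0.1310532926840864 0.1813661270015441 92.03457228392371
dp [-0.0113, -0.0003, 0.1715] ang [-0.0001, -0.0117, 0.001]
dp [-0.0165, -0.0002, 0.3114] ang [-0.0001, -0.0117, 0.001]
```

Emit:
step_arm([
  {"dp":[-0.003,0,0.04],"angular":[0,-0.006,0],"fingers":1},
  {"dp":[-0.006,0,0.08],"angular":[0,-0.012,0],"fingers":1},
  {"dp":[-0.01,0,0.11],"angular":[0,-0.012,0],"fingers":1},
  {"dp":[-0.011,0,0.14],"angular":[0,-0.012,0],"fingers":1},
  {"dp":[-0.011,0,0.165],"angular":[0,-0.012,0],"fingers":1},
  {"dp":[-0.012,0,0.185],"angular":[0,-0.012,0],"fingers":1},
  {"dp":[-0.012,0,0.2],"angular":[0,-0.012,0],"fingers":1},
  {"dp":[-0.012,0,0.2],"angular":[0,-0.012,0],"fingers":1},
])

```text
time: 22.95
tool_pos: [537.6, -188.6, 179.4]
tcp_rot: [-179.8, 45.0, 169.3]
ft_force: [-0.9, -0.5, -0.7]
finger_gap: 26.6
grip_force: 59.9
```

```bash
cat > chk.py <<'E'
from h import *
np.set_printoptions(precision=1,suppress=True)
s=sense();C=Ro.from_euler('xyz',s['tcp_rot'],degrees=True);T=np.array(s['tool_pos']);print(T,s['tcp_rot'])
L=T+C.apply(LB)-root; B=np.c_[nn*.7071+[0,0,.7071],[-nn[1],nn[0],0],pz]
print('loop',L@B,'F pegframe',np.array(s['ft_force'])@B,'M',np.array(s['wrist_torque'])@B,s['finger_gap'],s['grip_force'])
for c in('scene','top'):
  snapshot(c)
  for l in('loop_a','shears_pivot'): print(c,l,[(np.round(x['at'],1).tolist(),round(x['conf'],2)) for x in pinpoint(c,l)[:3]])
  for nme,X in(('loopb',T+C.apply(LB)),('loopa',T+C.apply(LB*[1,-1,1])),('piv',T+C.apply([1,0,-25]))): print('  proj',nme,np.round(proj(c,X),1))
go(root+pz*32-fr(psi,45)@LB,Ro.from_matrix(fr(psi,45)))
E
python3 chk.py
```

```text
[ 537.6 -188.6  179.4] [-179.8   45.   169.3]
loop [-0.3  0.4 54.1] F pegframe [-1.  -0.6  0.1] M [0.  0.4 0. ] 26.551040125925926 59.871121644973755
scene loop_a [([284.0, 205.8], 0.73), ([278.8, 195.0], 0.72)]
scene shears_pivot [([262.2, 216.6], 0.69)]
  proj loopb [278.4 196.5]
  proj loopa [283.  206.2]
  proj piv [265.8 215.6]
top loop_a [([308.7, 183.6], 0.79), ([326.1, 186.2], 0.64), ([132.8, 193.5], 0.38)]
top shears_pivot [([308.5, 203.4], 0.68)]
  proj loopb [306.5 181.6]
  proj loopa [323.  185.5]
  proj piv [309.6 202.2]
dp [0.001, -0.0001, 0.1121] ang [-0.0002, 0.0004, 0.001]
```

Emit:
step_arm([
  {"dp":[0,0,0.01],"angular":[0,0,0],"fingers":1},
  {"dp":[0,0,0.02],"angular":[0,0,0],"fingers":1},
  {"dp":[0,0,0.03],"angular":[0,0,0],"fingers":1},
  {"dp":[0,0,0.04],"angular":[0,0,0],"fingers":1},
  {"dp":[0,0,0.05],"angular":[0,0,0],"fingers":1},
  {"dp":[0,0,0.06],"angular":[0,0,0],"fingers":1},
  {"dp":[0,0,0.07],"angular":[0,0,0],"fingers":1},
  {"dp":[0,0,0.07],"angular":[0,0,0],"fingers":1},
])

```text
time: 24.25
tool_pos: [547.3, -190.5, 169.6]
tcp_rot: [-179.8, 45.0, 169.3]
ft_force: [0.1, -0.9, -0.8]
finger_gap: 26.5
grip_force: 59.9
```

```bash
python3 chk.py
```

```text
[ 547.3 -190.5  169.6] [-179.8   45.   169.3]
loop [-0.3  0.4 40.2] F pegframe [-0.4 -0.9 -0.7] M [0.  0.5 0. ] 26.525538547362533 59.870672821998596
scene loop_a [([285.1, 207.8], 0.82), ([280.6, 194.7], 0.73)]
scene shears_pivot [([267.5, 220.0], 0.72)]
  proj loopb [281.4 198.7]
  proj loopa [286.1 208.4]
  proj piv [268.8 217.7]
top loop_a [([321.4, 181.3], 0.68), ([308.6, 179.6], 0.65)]
top shears_pivot [([310.9, 201.6], 0.76)]
  proj loopb [306.7 180. ]
  proj loopa [323.  183.8]
  proj piv [309.7 200.4]
dp [0.0001, -0.0005, 0.0416] ang [-0.0001, 0.0004, 0.001]
```

Emit:
step_arm([
  {"dp":[0,0,0.01],"angular":[0,0,0],"fingers":1},
  {"dp":[0,0,0.02],"angular":[0,0,0],"fingers":1},
  {"dp":[0,0,0.03],"angular":[0,0,0],"fingers":1},
  {"dp":[0,0,0.04],"angular":[0,0,0],"fingers":1},
  {"dp":[0,0,0.045],"angular":[0,0,0],"fingers":1},
  {"dp":[0,0,0.045],"angular":[0,0,0],"fingers":1},
  {"dp":[0,0,0.045],"angular":[0,0,0],"fingers":1},
  {"dp":[0,0,0.045],"angular":[0,0,0],"fingers":1},
])

```text
time: 25.55
tool_pos: [553.6, -191.8, 163.5]
tcp_rot: [-179.8, 45.1, 169.3]
ft_force: [-0.6, -0.4, -0.3]
finger_gap: 26.3
grip_force: 59.9
```

Emit:
step_arm([
  {"dp":[0,0.01,0],"angular":[0,0,0],"fingers":1},
  {"dp":[0,0.02,0],"angular":[0,0,0],"fingers":1},
  {"dp":[0,0.03,0],"angular":[0,0,0],"fingers":1},
  {"dp":[0,0.035,0],"angular":[0,0,0],"fingers":1},
  {"dp":[0,0.035,0],"angular":[0,0,0],"fingers":1},
  {"dp":[0,0.035,0],"angular":[0,0,0],"fingers":1},
  {"dp":[0,0.035,0],"angular":[0,0,0],"fingers":1},
  {"dp":[0,0.035,0],"angular":[0,0,0],"fingers":1},
])

```text
time: 26.55
tool_pos: [554.7, -185.7, 163.4]
tcp_rot: [-179.7, 45.1, 169.2]
ft_force: [-2.3, -4.4, -1.9]
finger_gap: 26.3
grip_force: 60.0
```

```bash
python3 chk.py|head -3
```

```text
[ 554.7 -185.7  163.4] [-179.7   45.1  169.2]
loop [-0.2  6.6 31.3] F pegframe [-2.4 -4.7 -0.4] M [-0.9  0.7 -0.2] 26.31938981167269 59.98581826686859
scene loop_a [([289.1, 206.2], 0.8), ([283.5, 198.9], 0.56)]
```

Emit:
step_arm([
  {"dp":[0,-0.01,0],"angular":[0,0,0],"fingers":1},
  {"dp":[0,-0.03,0],"angular":[0,0,0],"fingers":1},
  {"dp":[0,-0.05,0],"angular":[0,0,0],"fingers":1},
  {"dp":[0,-0.06,0],"angular":[0,0,0],"fingers":1},
  {"dp":[0,-0.065,0],"angular":[0,0,0],"fingers":1},
  {"dp":[0,-0.065,0],"angular":[0,0,0],"fingers":1},
  {"dp":[0,-0.065,0],"angular":[0,0,0],"fingers":1},
  {"dp":[0,-0.065,0],"angular":[0,0,0],"fingers":1},
])

```text
time: 27.85
tool_pos: [552.4, -195.4, 162.6]
tcp_rot: [180.0, 44.9, 169.3]
ft_force: [2.4, 10.9, 0.7]
finger_gap: 25.9
grip_force: 60.1
```

```bash
python3 chk.py|head -2
```

```text
[ 552.4 -195.4  162.6] [180.   44.9 169.3]
loop [-1.  -3.4 31. ] F pegframe [ 0.7 11.1  0.3] M [2.  0.3 0.7] 25.93097953070028 60.14478027820587
```

Contact in both directions confirms the loop is on the peg. I'll recentre it and slide it on to the panel.

Emit:
step_arm([
  {"dp":[0,0.015,0],"angular":[0,0,0],"fingers":1},
  {"dp":[0,0.03,0],"angular":[0,0,0],"fingers":1},
  {"dp":[0,0.035,0],"angular":[0,0,0],"fingers":1},
  {"dp":[0,0.035,0.005],"angular":[0,0,0],"fingers":1},
  {"dp":[0,0.035,0.01],"angular":[0,0,0],"fingers":1},
  {"dp":[0,0.035,0.015],"angular":[0,0,0],"fingers":1},
  {"dp":[0,0.035,0.018],"angular":[0,0,0],"fingers":1},
  {"dp":[0,0.035,0.018],"angular":[0,0,0],"fingers":1},
])

```text
time: 29.15
tool_pos: [556.2, -191.3, 160.8]
tcp_rot: [-179.8, 45.0, 169.3]
ft_force: [0.6, 0.7, -0.8]
finger_gap: 26.2
grip_force: 60.1
```

```bash
python3 chk.py|head -2
```

```text
[ 556.2 -191.3  160.8] [-179.8   45.   169.3]
loop [-0.2  1.3 27.6] F pegframe [-0.2  0.8 -0.9] M [0.1 0.5 0. ] 26.19049544126667 60.08638143539429
```

Emit:
step_arm([
  {"dp":[0,0,0.004],"angular":[0,0,0],"fingers":1},
  {"dp":[0,0,0.008],"angular":[0,0,0],"fingers":1},
  {"dp":[0,0,0.012],"angular":[0,0,0],"fingers":1},
  {"dp":[0,0,0.016],"angular":[0,0,0],"fingers":1},
  {"dp":[0,0,0.02],"angular":[0,0,0],"fingers":1},
  {"dp":[0,0,0.02],"angular":[0,0,0],"fingers":1},
  {"dp":[0,0,0.02],"angular":[0,0,0],"fingers":1},
  {"dp":[0,0,0.02],"angular":[0,0,0],"fingers":1},
])

```text
time: 30.45
tool_pos: [559.0, -191.8, 158.0]
tcp_rot: [-179.8, 45.1, 169.3]
ft_force: [-3.3, 1.4, 0.8]
finger_gap: 26.4
grip_force: 60.6
```

```bash
python3 chk.py|head -2
```

```text
[ 559.  -191.8  158. ] [-179.8   45.1  169.3]
loop [-0.2  1.3 23.7] F pegframe [-1.9  0.7  3. ] M [-0.   0.4  0. ] 26.41323639586185 60.56339621543884
```

Emit:
step_arm([
  {"dp":[0,0,0],"angular":[0,0,0],"fingers":0.6},
  {"dp":[0,0,0],"angular":[0,0,0],"fingers":0.5},
  {"dp":[0,0,0],"angular":[0,0,0],"fingers":0.3},
  {"dp":[0,0,0],"angular":[0,0,0],"fingers":0.1},
  {"dp":[0,0,0],"angular":[0,0,0],"fingers":0},
  {"dp":[0,0,0],"angular":[0,0,0],"fingers":0},
  {"dp":[0,0,-0.02],"angular":[0,0,0],"fingers":0},
  {"dp":[0,0,-0.05],"angular":[0,0,0],"fingers":0},
])

```text
time: 31.75
tool_pos: [551.8, -190.3, 165.2]
tcp_rot: [-179.8, 45.0, 169.3]
ft_force: [-0.4, 0.1, -0.4]
finger_gap: 85.8
grip_force: 0.0
```

Emit:
step_arm([
  {"dp":[0,0,-0.03],"angular":[0,0,0],"fingers":0},
  {"dp":[0,0,-0.06],"angular":[0,0,0],"fingers":0},
  {"dp":[0,0,-0.1],"angular":[0,0,0],"fingers":0},
  {"dp":[0,0,-0.14],"angular":[0,0,0],"fingers":0},
  {"dp":[0,0,-0.18],"angular":[0,0,0],"fingers":0},
  {"dp":[0,0,-0.22],"angular":[0,0,0],"fingers":0},
  {"dp":[0,0,-0.26],"angular":[0,0,0],"fingers":0},
  {"dp":[0,0,-0.28],"angular":[0,0,0],"fingers":0},
])

```text
time: 32.75
tool_pos: [513.0, -183.0, 205.4]
tcp_rot: [-179.8, 45.1, 169.3]
ft_force: [0.6, -0.6, 0.8]
finger_gap: 85.0
grip_force: 0.0
```

```bash
cat > c2.py <<'E'
from h import *
np.set_printoptions(precision=1,suppress=True)
s=sense();print(s['tool_pos'],s['ft_force'],s['time'])
r={}
for c in('scene','top','wrist'):
  snapshot(c)
  for l in('loop_a','shears_pivot'): 
    r[c,l]=pinpoint(c,l)[:3];print(c,l,[(np.round(x['at'],1).tolist(),round(x['conf'],2)) for x in r[c,l]])
v=[(c,r[c,'shears_pivot'][0]['at']) for c in('scene','top','wrist') if r[c,'shears_pivot']]
if len(v)>1: print('pivot',*tri(v))
E
python3 c2.py
```

```text
[ 513.  -183.   205.4] [ 0.6 -0.6  0.8] 32.75
scene loop_a [([286.9, 200.8], 0.67), ([280.0, 242.8], 0.5)]
scene shears_pivot [([279.3, 218.4], 0.46)]
top loop_a [([316.5, 184.2], 0.75), ([307.2, 177.5], 0.49), ([277.2, 213.2], 0.32)]
top shears_pivot [([300.3, 189.1], 0.7)]
wrist loop_a [([286.3, 270.9], 0.86), ([232.7, 238.0], 0.75)]
wrist shears_pivot [([294.9, 188.9], 0.92)]
pivot [ 581.1 -159.2  145.3] [1.2841806441940606, 2.0040964931784506, 1.8943516078640963]
```

```bash
python3 - <<'E'
from h import *
print(hand_in())
E
```

```text
the job is handed in; nothing more can be done
None
```

The shears hang by one handle loop, slid down to the panel on the free peg over the tray. The gripper was clear, and I handed in at about 33 s; by then I had viewed 11 pictures, one over the limit of 10.

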